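# Press a capped housing home in a sprung ring cradle and hold it

### The job

Stand the plain straight-sided housing with the closed top (36 mm tall) upright in the sprung ring cradle and let go of it, then put the pressure cap over its top. By the cap alone, press the housing and the sprung ring all the way down to the stop, and finish while still holding it pressed down there. Leave the stepped housing and the low open housing where they stand.

Things in the scene. Friction and masses are not known exactly. Their poses are not given: they have to be found in the camera images.
- housing_mid (a point): centre (half-way up, 18 mm above its foot) of the housing to load: a turned aluminium cylinder 46 mm in diameter and 36 mm tall with straight sides and a flat closed top with a bore in the middle; about 50 g. z points up out of its top. It stands in any one of four places, left or right of the cradle.
- cap_grip (a point): grip point of the pressure cap, on the axis of its stem, 39 mm above the cap's lower rim; z points up the stem. The stem is an upright round rod 24 mm in diameter, from 15 to 52 mm above the rim (a small cone at its root). When the cap is fully on the housing, this point is 50 mm above the housing's centre.
- cap: pressure cap, centre of its lower rim: one aluminium piece, about 120 g, 52 mm tall: a disc 60 mm across with a skirt flaring to 65 mm at the rim, and the stem on top. The recess under the disc is 7 mm deep, 50 mm across (wider at the mouth) and fits over the housing's top with 2 mm play all round. It stands rim down in another of the four places; z up.
- nest_seat (a point): centre of the seat of the sprung ring: flat face (72 mm across, bore 34 mm) for the housing's foot, 40 mm above the bench while the ring is up; moves down with it. z up. Two curved walls, at its +x and -x, rise 12 mm above the seat and centre the housing (inner diameter 49 mm, flared to 57 mm at the top). At +y and -y they leave slots 32 mm wide for fingers, open down to the seat.
- cradle: base of the cradle, centre of its underside, fixed to the bench; x and y axes as of the seat. Plate 124 mm along x, 84 mm along y, 10 mm thick, turned by up to 0.5 rad. Two guide pillars with springs and nuts stand at x = +47 and -47 mm and end 47 mm above the bench; the ring's ears run on them (to 59 mm from the centre). A big screen hangs behind: face at x = 0.73 m, from 0.21 m up.
- nest (a joint): travel of the sprung ring, in m: 0 = up (its rest), 0.014 = fully down on its stop. The springs push up with 4 N at 0, so the housing and the cap alone do not move it, and with 11 N at 0.014; below that the stop is hard.
- stepped_housing_mid (a point): centre (half-way up) of a bystander: a turned housing with a wider flange at its foot, 46 mm across and 34 mm tall; leave it alone.
- low_housing_mid (a point): centre (half-way up) of a bystander: a low housing, open at the top with ribs inside, 46 mm across and 30 mm tall; leave it alone.
Not all that is in view belongs to the job. Leave any turquoise look-alike of the cap alone.

How it is judged:
On the way, in this order (a step that is already met when the one before it is completed fails the run):
1. the housing stands in the raised ring, let go (horizontal distance between housing_mid and nest_seat below 0.004 m and z of housing_mid in the frame of nest_seat between 0.014 and 0.0215 m and angle between housing_mid's own z axis and vertical below 0.1 rad and value of joint nest below 0.003 m and contact force between the fingers and housing below 0.1 N), for 0.2 s.
2. the cap sits on the housing in the ring (horizontal distance between housing_mid and nest_seat below 0.004 m and z of housing_mid in the frame of nest_seat between 0.014 and 0.0215 m and angle between each of housing_mid, cap_grip's own z axis and vertical below 0.1 rad and horizontal distance between cap_grip and housing_mid below 0.005 m and z of cap_grip in the frame of housing_mid between 0.045 and 0.052 m), for 0.2 s.
At the end, for the whole second after the job is handed in: Ring held still over 12 of 14 mm down; housing upright (0.1 rad) on the seat within 4 mm; cap level and fully on it within 5 mm; fingers press the cap (over 4 N) and not the housing, ring or base; push passes through cap and housing to the ring; other housings within 30 mm of their start (all of step 2 and value of joint nest above 0.012 m and velocity of joint nest between -0.01 and 0.01 m/s and contact force between the fingers and nest below 0.3 N and contact force between the fingers and cradle below 0.3 N and contact force between the fingers and housing below 0.3 N and contact force between the fingers and cap above 4 N and contact force between cap and housing above 4 N and contact force between housing and nest above 4 N and distance of each of stepped_housing_mid, low_housing_mid from where it was at the start of the episode below 0.03 m); the arm keeps its last pose, push and grip.
It fails at once if one of the two other housings is moved by more than 30 mm (distance of any of stepped_housing_mid, low_housing_mid from where it was at the start of the episode above 0.03 m).
It also fails if it takes over 58 s, if anything falls off the work surface, if the arm or the gripper's body presses on something with over 40 N, if the wrist force passes 120 N, or if a joint passes its speed limit or range.

### The arm

A 6-joint arm with a two-finger parallel gripper is mounted at the origin on a cart in front of the work surface, level with it; the furniture and walls round the work are solid. World frame = base frame: x ahead of the robot, y to its left, z up, the work surface at z = 0. Lengths are in m, angles in rad, forces in N, time in s.
With the tool pointing down it reaches from about 0.25 to 0.775 m from the base axis. Payload 8.9 kg.
Tool frame: the origin (TCP) lies at the very end of the fingers, on their centre line; the grasp point (between the pads) lies 19 mm behind it; z points along the fingers, x is the direction in which the jaws open and shut, and the axes are right-handed (so a half turn about z gives the same grasp; the last joint's range is limited). The gripper opens to 85 mm and grips with 20 to 120 N. Pads are 22 mm wide; open, the fingers measure 114 mm over their backs; the gripper's body (76 mm by 85 mm) begins 54 mm behind the grasp point. The pads swing forward as they close: fully open they stand 13 mm farther back than shut.
Start: joints at [-1.321, 0.291, -0.153, 1.127, 0, 1.431], TCP at [0.199, -0.486, 0.231] pointing down, gripper open.
Joint ranges: [-2.52, 2.52], [-0.91, 1.74], [-1.3, 1.37], [-1.96, 2.02], [-1.52, 1.47], [-3.14, 3.14]. Speed limits (rad/s): [2.22, 2.22, 2.79, 3.14, 3.14, 3.14].

### API

Orientations are given as a unit quaternion [x, y, z, w].
In Python, from station import manip gives the robot as it stands.
- The arm moves only by the shell command python3 -m crank 'ROWS' [FORCE]. ROWS is JSON, one flat list of numbers, 7 for each row, row after row: the turn, a rotation vector about the tool's x, y, z as a fraction of full scale, then the shift along the tool's x, y, z as a fraction of full scale, then the gripper command: -1 is fully open, 1 is shut, values between are in proportion. In form: [ax, ay, az, x, y, z, gripper, ax, ay, az, x, y, z, gripper, ...]. A call has 1 to 10 rows; each row is the pose to reach, as a shift and turn from the pose commanded when the call began, along the tool's axes at that moment, turning the shorter way round; what a row does not reach only later rows make up. Full scale, the value 1, is 250 mm for a shift and 180 degrees for a turn. A row lasts 1/10 s, in which the tool goes at most 50 mm and 8.59 degrees, less where a joint would pass 70% of its speed; a pose out of reach is approached as far as the arm can. A call with a number of a shift or a turn outside -1 to 1 is refused whole. A call with a gripper value outside its range is refused whole. The fingers move at their own pace and stop on an object; FORCE is the grip in N (left out, the last holds). Time passes only in rows, so rows that repeat a pose let the fingers close. It gives the time, the measured TCP pose, the force and the opening at its end, in the units of the state.
- manip.observe(): the state, without advancing time (a new reading comes with each control period).
- manip.snapshot(name): name is "scene" or "top" or "wrist"; returns a dict with "frame" (420x560x3 uint8, red, green, blue), "fovy" (degrees; the focal length in pixels is half the picture's height over the tangent of half this angle, whatever the lens; pixels are square), "cx", "cy" (the principal point, pixels), "R" (3x3) and "t" (3): a world point X has camera coordinates R X + t. Camera axes: x right, y down, z forward; pixel columns grow to the right and rows downward; lengths in m; the calibration is good to about 2 mm. The wrist camera is an equidistant fisheye: a pixel r from the principal point sees the ray r / f radians off the axis. A picture is of the moment at which its call begins. There is no depth.
- manip.close_job(): hands the job in, once; it reports no verdict.
The state is a dict: "t": time; "q": joint angles; "dq": joint speeds; "joint_efforts": joint torques, N m; "ee_pos": TCP position; "tcp_rot": TCP orientation; "contact_force": force on the tool from outside, world axes, zero at the start; "moment": the same for the moment, N m; "finger_gap": finger opening in m.
Only numpy, scipy, OpenCV 4.12 (cv2) and the standard library are available. Lean on these libraries where they do the work, as an engineer would, in place of code of your own. Each camera call takes 0.05 s, during which the arm holds its last target.

## Working session

There is one attempt and no reset: what is moved stays moved. The work goes in short steps, Python scripts to look and compute and a shell command to move; the robot and the scene stay as the last step left them, time stands still between calls to the robot, and variables do not carry over. Pictures are saved under pics/ and viewed, and the job is handed in when it is done.

```bash
mkdir -p pics; ls; python3 - <<'E'
from station import manip
import cv2
s=manip.observe(); print(s)
for n in ("scene","top","wrist"):
    d=manip.snapshot(n); cv2.imwrite(f"pics/{n}0.png",d["frame"][:,:,::-1]); print(n,d["fovy"],d["cx"],d["cy"],d["R"],d["t"])
E
```

```text
pics
{'t': 0.0, 'q': array([-1.32130700e+00,  2.91269426e-01, -1.54132099e-01,  1.12669689e+00,
       -1.72575506e-05,  1.43149728e+00]), 'dq': array([ 5.75971013e-04, -7.01575594e-04, -3.38183819e-04, -1.71357983e-04,
        2.48792301e-03, -8.30263786e-05]), 'joint_efforts': array([-1.17290580e-03, -5.37149870e+01,  3.31362605e+01,  1.62542181e-02,
       -4.93847929e-04,  7.00420202e-06]), 'ee_pos': array([ 0.19889928, -0.4853878 ,  0.23073579]), 'tcp_rot': array([ 8.30381512e-01, -5.57194868e-01, -4.90764461e-04, -4.27878929e-04]), 'contact_force': array([0.06689173, 0.17513048, 0.9801644 ]), 'moment': array([-0.00342403, -0.04194601, -0.03251968]), 'finger_gap': 0.08550312952391917}
scene 42.45703206301245 273.26793766096506 214.11993537281572 [[-0.75919138 -0.65047555  0.02258318]
 [-0.26914016  0.2821525  -0.92084393]
 [ 0.59261456 -0.70517482 -0.38927685]] [0.33956952 0.2090394  0.85440963]
top 52.6071565591826 281.92632885620213 207.44694904159118 [[-2.48676837e-03 -9.99802652e-01  1.97097098e-02]
 [-9.84607323e-01 -9.96534274e-04 -1.74778218e-01]
 [ 1.74763367e-01 -1.98409576e-02 -9.84410535e-01]] [-0.06807198  0.49031939  0.81592758]
wrist 65.70646984690485 277.06505082879164 210.41651235438897 [[ 0.37956278 -0.92516457 -0.00161526]
 [-0.89178829 -0.36633327  0.26554395]
 [-0.24626357 -0.09935013 -0.9640974 ]] [-0.52425113 -0.03570368  0.3788961 ]
```

View pics/scene0.png

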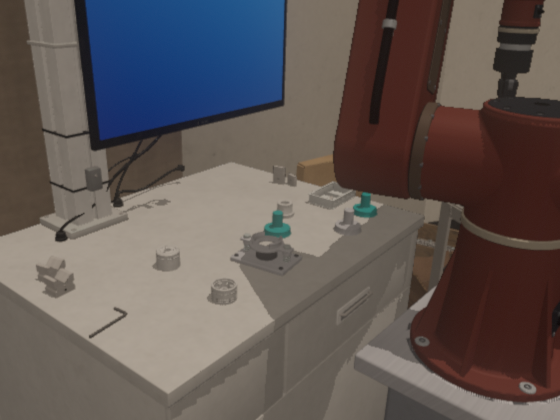

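View pics/top0.png

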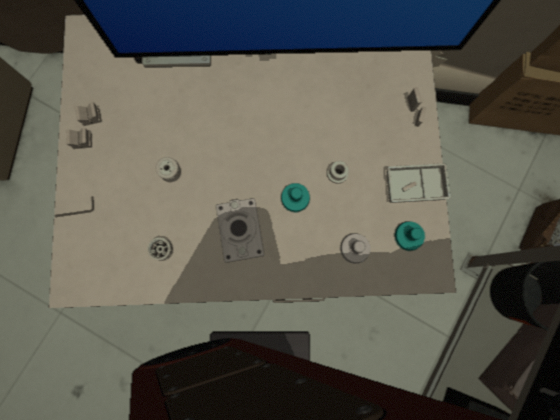

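View pics/wrist0.png

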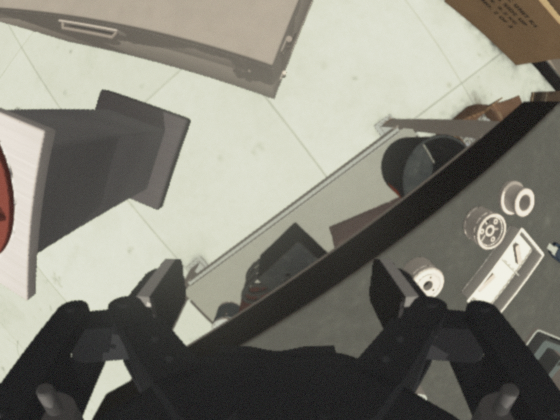

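```bash
python3 - <<'E'
import cv2,numpy as np
t=cv2.imread("pics/top0.png"); s=cv2.imread("pics/scene0.png")
c=[cv2.resize(t[y-30:y+30,x-30:x+30],(260,260),interpolation=cv2.INTER_CUBIC) for x,y in((167,169),(160,248),(338,172))]
d=[cv2.resize(s[y-26:y+26,x-26:x+26],(260,260),interpolation=cv2.INTER_CUBIC) for x,y in((168,256),(224,290),(285,209))]
cv2.imwrite("pics/crop1.png",np.vstack([np.hstack(c),np.hstack(d)]))
c=t[140:280,140:440]; cv2.imwrite("pics/crop2.png",cv2.resize(c,None,fx=2.6,fy=2.6,interpolation=cv2.INTER_CUBIC))
E
```

```text
(no output)
```

View pics/crop1.png

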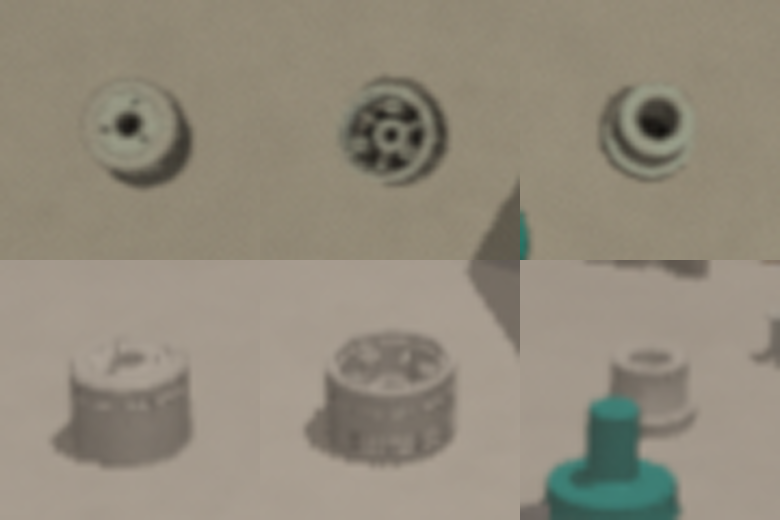

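View pics/crop2.png

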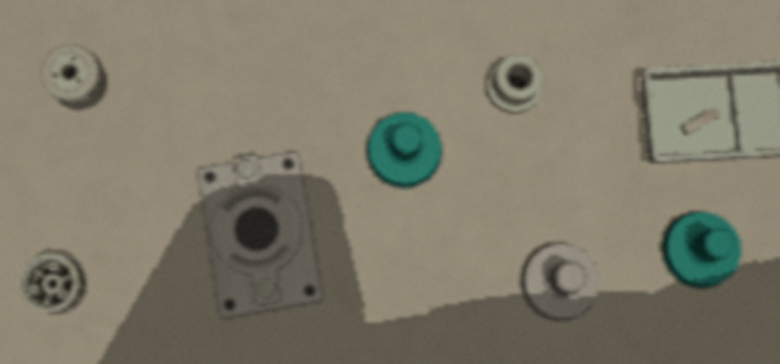

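top0 picture: the candidates for the housing are (167,169), with a closed flat top and small bore; (160,248), open with ribs, so the low one; and (338,172), with a foot flange, so the stepped one. The candidates for the cap are grey (356,247), plus turquoise (295,196) and (410,235), which are look-alikes. The crop confirms the choice: housing at (167,169), grey cap at (356,247), cradle at (238,228). Next I measure these.

```bash
cat > h.py <<'E'
import numpy as np,cv2
from station import manip
def ray(d,p):
    f=d["frame"].shape[0]/2/np.tan(np.radians(d["fovy"])/2)
    u=np.array([p[0]-d["cx"],p[1]-d["cy"]])
    if d.get("fish"):
        r=np.linalg.norm(u); th=r/f; v=np.r_[np.sin(th)*u/max(r,1e-9),np.cos(th)]
    else: v=np.r_[u/f,1]
    R=np.array(d["R"]); return -R.T@np.array(d["t"]),R.T@v
def onz(d,p,z):
    o,v=ray(d,p); return o+v*(z-o[2])/v[2]
def proj(d,X):
    c=np.array(d["R"])@np.array(X)+np.array(d["t"]); f=d["frame"].shape[0]/2/np.tan(np.radians(d["fovy"])/2)
    if d.get("fish"):
        r=np.hypot(c[0],c[1]); th=np.arctan2(r,c[2]); return np.array([d["cx"],d["cy"]])+f*th*c[:2]/r
    return np.array([d["cx"],d["cy"]])+f*c[:2]/c[2]
def snap(n):
    d=manip.snapshot(n); d["fish"]=(n=="wrist"); return d
E
python3 - <<'E'
from h import *
d=snap("top"); g=cv2.cvtColor(d["frame"],cv2.COLOR_RGB2GRAY)
cv2.imwrite("pics/topb.png",d["frame"][:,:,::-1])
def blob(x,y,r,lo,hi,hole=False):
    m=np.zeros_like(g); m[y-r:y+r,x-r:x+r]=((g[y-r:y+r,x-r:x+r]>=lo)&(g[y-r:y+r,x-r:x+r]<=hi))*255
    n,l,s,c=cv2.connectedComponentsWithStats(m)
    for i in range(1,n):
        if s[i,4]>5: print((x,y),lo,hi,s[i],c[i].round(2))
print("med",np.median(g[150:270,150:220]), g[160:178,160:176].max())
blob(167,167,9,0,90)      # bore of housing
blob(239,228,14,0,45)     # cradle bore
for th in (150,160,170): blob(167,169,16,th,255); 
for th in (100,130,150,160,170): blob(356,247,18,th,255)
print(g[240:256:2,340:374:2])
print(g[155:186:2,152:184:2])
print(g[214:244:2,222:256:2])
E
```

```text
med 137.0 151
(167, 167) 0 90 [164 165   6   6  25] [166.12 167.28]
(239, 228) 0 45 [231 220  15  16 185] [238.08 227.52]
(356, 247) 100 255 [338 229  36  27 764] [356.62 240.35]
(356, 247) 130 255 [338 229  36  25 608] [357.44 239.3 ]
[[136  82 115 142 136 102  90  88  85 108 121 135 142 139 137 140 140]
 [113  80 137 143 120  87  74  67 110 135 135 126 126 138 134 140 141]
 [ 98 102 139 144 121  77  52  86 141 143 139 140 128 137 139 137 140]
 [ 89 114 141 145 129  72  48  98 139 142 140 141 128 132 139 139 139]
 [ 86 113 143 144 132  86  45  92 138 142 141 142 130 138 138 139 141]
 [ 91 108 145 144 138 111  57  63 114 138 137 131 132 137 139 138 139]
 [106  85 133 135 119  98  87  54  57  81  99 122 140 141 135 109 102]
 [ 86  58  84  93  94  94  89  79  73  94 124 115 103 100  98  91  91]]
[[137 135 139 138 137 139 137 137 137 135 135 134 135 135 138 136]
 [136 135 137 137 138 134 131 130 129 129 131 136 136 136 138 136]
 [136 135 137 134 130 136 140 136 135 140 131 124 132 138 137 135]
 [135 136 136 128 138 141 144 146 129 135 137 130 108 133 137 135]
 [137 136 130 138 135 147 1
[... 888 characters left out ...]
90 82 73 65 74 90 96 94 91 93 94 91 83 92 93 91 87]
 [87 89 76 73 91 93 77 54 43 48 69 89 93 91 93 96 86]
 [89 92 92 93 90 65 34 34 34 32 32 53 89 93 92 96 92]
 [89 93 93 95 76 35 34 31 35 33 34 35 69 91 93 93 95]
 [91 95 93 92 64 34 35 36 37 37 34 32 53 92 92 93 95]
 [90 93 93 94 59 34 35 33 35 35 34 33 50 93 94 95 96]
 [90 94 93 94 68 36 36 34 33 37 35 37 61 93 92 92 94]
 [86 92 94 94 81 43 32 35 33 35 35 41 81 94 92 94 91]
 [84 93 94 96 92 75 46 34 35 35 44 75 92 84 83 91 86]
 [86 89 94 91 91 92 89 77 65 73 86 94 80 70 81 89 88]
 [84 83 94 84 68 80 92 96 92 93 90 79 70 80 90 87 93]
 [83 87 88 87 78 67 66 72 73 68 69 75 82 89 85 88 95]
 [84 89 89 84 89 87 82 80 79 81 83 90 90 79 90 94 97]]
```

```bash
python3 - <<'E'
from h import *
d=snap("top"); cv2.imwrite("pics/topc.png",d["frame"][:,:,::-1])
print("housing",onz(d,(166.1,167.4),.036))
print("cradle",onz(d,(238.3,227.5),.039))
print("stem",onz(d,(358.8,246),.052), "disc", onz(d,(355,247.5),.008))
for p in ((220.6,207.8),(250.8,202.6),(228.2,256.6),(258.9,251.5)): print("screw",onz(d,p,.012))
print("low",onz(d,(160,248),.03),"stepped",onz(d,(339,171),.034),"t1",onz(d,(295,193),.052),"t2",onz(d,(412,233),.052))
s=snap("scene"); 
for X in ([.4,.2,.0],): print(proj(s,X))
E
```

```text
housing [0.57544852 0.17052697 0.036     ]
cradle [0.45001543 0.01946297 0.039     ]
stem [ 0.41146321 -0.22029517  0.052     ] disc [ 0.412099   -0.22111366  0.008     ]
screw [0.4950438  0.05934035 0.012     ]
screw [ 0.5062018  -0.00369322  0.012     ]
screw [0.39334198 0.04147517 0.012     ]
screw [ 0.40371539 -0.02141307  0.012     ]
low [0.40964045 0.17676758 0.03      ] stepped [ 0.56931031 -0.18783933  0.034     ] t1 [ 0.51845651 -0.09473483  0.052     ] t2 [ 0.43730337 -0.32773224  0.052     ]
[219.68427747 303.88692361]
```

```bash
cat >> h.py <<'E'
from scipy.spatial.transform import Rotation as Ro
def go(target,yaw_deg=None):
    """print shift in tool axes (fractions of 250mm) and az (fraction of 180deg)"""
    s=manip.observe(); R=Ro.from_quat(s["tcp_rot"]); d=R.inv().apply(np.array(target)-s["ee_pos"])/.25
    x=R.apply([1,0,0]); yw=np.degrees(np.arctan2(x[1],x[0]))
    print("t",round(s["t"],2),"ee",s["ee_pos"].round(4),"yaw",yw.round(2),"F",s["contact_force"].round(1),"gap",round(s["finger_gap"],4))
    print("shift frac",d.round(4), "az", None if yaw_deg is None else round(-(yaw_deg-yw)/180,4), "tilt", R.apply([0,0,1]).round(4)[:2])
E
python3 -m crank '[0,0,0.02,-0.06,-0.08,0,-1, 0,0,0.04,-0.16,-0.2,0,-1, 0,0,0.069,-0.28,-0.36,0,-1, 0,0,0.069,-0.4,-0.52,0,-1, 0,0,0.069,-0.52,-0.67,0,-1, 0,0,0.069,-0.59,-0.75,0,-1, 0,0,0.069,-0.62,-0.795,0,-1, 0,0,0.069,-0.62,-0.795,0,-1]' 60
python3 -c "
from h import *
go([.575,.1705,.16],-80.15)"
```

```text
t: 1.1
ee_pos: [0.3248, -0.2657, 0.2315]
tcp_rot: [0.766, -0.643, 0.0, -0.0]
contact_force: [0.0, -0.2, -0.0]
finger_gap: 0.0852
t 1.1 ee [ 0.3248 -0.2657  0.2315] yaw -79.99 F [ 0.  -0.2 -0. ] gap 0.0852
shift frac [-1.5443 -1.2885  0.2863] az 0.0009 tilt [ 0.0004 -0.    ]
```

```bash
python3 -m crank '[0,0,0,-0.06,-0.05,0,-1, 0,0,0,-0.18,-0.15,0,-1, 0,0,0,-0.33,-0.27,0,-1, 0,0,0,-0.48,-0.4,0,-1, 0,0,0,-0.62,-0.52,0,-1, 0,0,0,-0.72,-0.6,0,-1, 0,0,0,-0.77,-0.64,0,-1, 0,0,0,-0.77,-0.64,0,-1, 0,0,0,-0.77,-0.64,0,-1]'
python3 - <<'E'
from h import *
d=snap("wrist"); cv2.imwrite("pics/w1.png",d["frame"][:,:,::-1]); np.save("w1.npy",d,allow_pickle=True)
print(proj(d,[.45,.0195,.04]))
go([.575,.1705,.16],-80.15)
E
```

```text
t: 2.0
ee_pos: [0.4488, -0.0507, 0.2311]
tcp_rot: [0.765, -0.644, -0.0, 0.0]
contact_force: [-0.2, 0.6, -1.0]
finger_gap: 0.0853
[211.43876454 174.61868187]
t 2.05 ee [ 0.4486 -0.051   0.2312] yaw -80.19 F [-0.5 -0.1  0.6] gap 0.0854
shift frac [-0.7869 -0.6493  0.2843] az -0.0002 tilt [-0.0004 -0.0003]
```

View pics/w1.png

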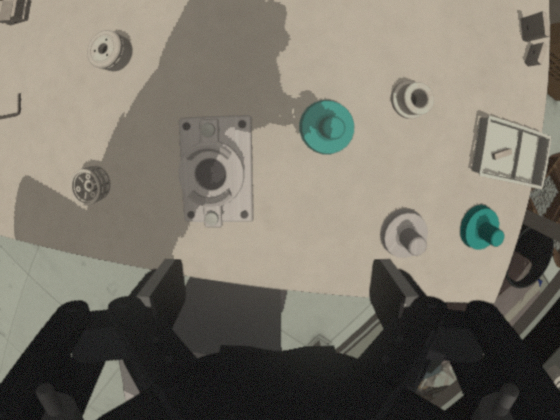

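The wrist view shows the cradle with its bore at about (211,174), the housing at (105,48) and the grey cap at (405,235). The bore is where the top view predicted it. Next I go above the housing and take precise readings.

```bash
python3 -m crank '[0,0,0,-0.06,-0.05,0,-1, 0,0,0,-0.18,-0.15,0.05,-1, 0,0,0,-0.33,-0.27,0.1,-1, 0,0,0,-0.48,-0.4,0.16,-1, 0,0,0,-0.62,-0.52,0.22,-1, 0,0,0,-0.72,-0.6,0.27,-1, 0,0,0,-0.787,-0.65,0.284,-1, 0,0,0,-0.787,-0.65,0.284,-1, 0,0,0,-0.787,-0.65,0.284,-1]'
python3 - <<'E'
from h import *
d=np.load("w1.npy",allow_pickle=True).item(); g=cv2.cvtColor(d["frame"],cv2.COLOR_RGB2GRAY)
m=np.zeros_like(g); m[155:195,192:232]=(g[155:195,192:232]<50)*255
n,l,s,c=cv2.connectedComponentsWithStats(m)
for i in range(1,n):
    if s[i,4]>20: print("bore",s[i],c[i],onz(d,c[i],.039))
for p in ((186.5,126.3),(242,124.5),(187,215),(244,214)):
    p=np.array(p).astype(int); w=255-g[p[1]-5:p[1]+6,p[0]-5:p[0]+6].astype(float); w=np.maximum(w-np.percentile(w,75),0)
    yy,xx=np.mgrid[-5:6,-5:6]; q=p+np.array([(w*xx).sum(),(w*yy).sum()])/w.sum(); print("screw",q,onz(d,q,.012))
d=snap("wrist"); cv2.imwrite("pics/w2.png",d["frame"][:,:,::-1]); np.save("w2.npy",d,allow_pickle=True)
print(proj(d,[.5754,.1705,.036]))
go([.575,.1705,.16],-80.15)
E
```

```text
t: 2.95
ee_pos: [0.5752, 0.1703, 0.1601]
tcp_rot: [0.765, -0.644, -0.0, 0.0]
contact_force: [-0.9, 0.2, 0.0]
finger_gap: 0.0853
screw [185.83251232 125.73399015] [0.49581593 0.06201718 0.012     ]
screw [241.70068027 123.75510204] [ 0.50688307 -0.00104398  0.012     ]
screw [190.22068966 214.13563218] [0.3934856  0.04421842 0.012     ]
screw [243.76363636 213.71515152] [ 0.405158   -0.01914571  0.012     ]
[276.70843369 201.89291757]
t 3.0 ee [0.5752 0.1701 0.1604] yaw -80.22 F [-0.9  0.   0.1] gap 0.0856
shift frac [-0.0017  0.0006  0.0017] az -0.0004 tilt [-0.0003 -0.0004]
```

View pics/w2.png

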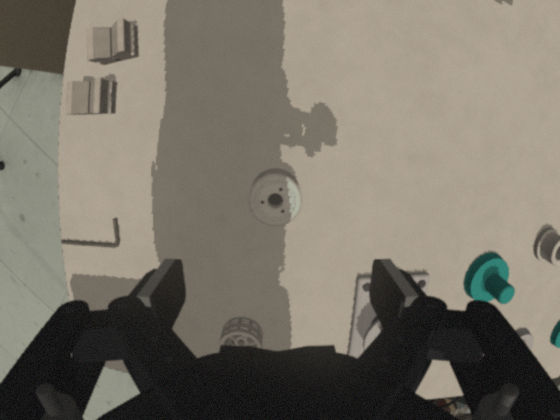

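```bash
cat >> h.py <<'E'
def dark(d,p,r,th,z):
    g=cv2.cvtColor(d["frame"],cv2.COLOR_RGB2GRAY); x,y=int(p[0]),int(p[1]); m=np.zeros_like(g); m[y-r:y+r+1,x-r:x+r+1]=(g[y-r:y+r+1,x-r:x+r+1]<th)*255
    n,l,s,c=cv2.connectedComponentsWithStats(m)
    i=1+np.argmax(s[1:,4]); X=onz(d,c[i],z); print("dark",s[i],c[i].round(2),X.round(4)); return X
E
python3 - <<'E'
from h import *
d=np.load("w2.npy",allow_pickle=True).item(); f=d["frame"]; 
for th in (50,70,90): dark(d,(275,200),12,th,.036)
cv2.imwrite("pics/w2c.png",cv2.resize(f[160:240,235:315,::-1],(560,560),interpolation=cv2.INTER_CUBIC))
d=np.load("w1.npy",allow_pickle=True).item(); 
for th in (50,60,70): dark(d,(211,174),20,th,.038)
E
```

```text
Traceback (most recent call last):
  File "h.py", line 29, in dark
    i=1+np.argmax(s[1:,4]); X=onz(d,c[i],z); print("dark",s[i],c[i].round(2),X.round(4)); return X
        ~~~~~~~~~^^^^^^^^^
ValueError: attempt to get argmax of an empty sequence
```

```bash
python3 - <<'E'
from h import *
d=np.load("w2.npy",allow_pickle=True).item(); f=d["frame"]; 
for th in (75,85,95): dark(d,(275,200),9,th,.036)
cv2.imwrite("pics/w2c.png",cv2.resize(f[160:240,235:315,::-1],(560,560),interpolation=cv2.INTER_CUBIC))
d=np.load("w1.npy",allow_pickle=True).item(); 
for th in (70,80,90): dark(d,(211,174),20,th,.038)
E
```

```text
dark [268 194  14  12 128] [274.88 199.33] [0.5773 0.1724 0.036 ]
dark [268 194  15  13 146] [274.87 199.62] [0.5771 0.1724 0.036 ]
dark [268 193  15  15 176] [274.93 200.04] [0.5767 0.1723 0.036 ]
dark [196 159  23  30 378] [205.31 173.83] [0.4494 0.0266 0.038 ]
dark [195 159  30  30 526] [207.12 174.26] [0.4493 0.0246 0.038 ]
dark [195 158  30  32 741] [209.58 173.78] [0.4502 0.022  0.038 ]
```

View pics/w2c.png

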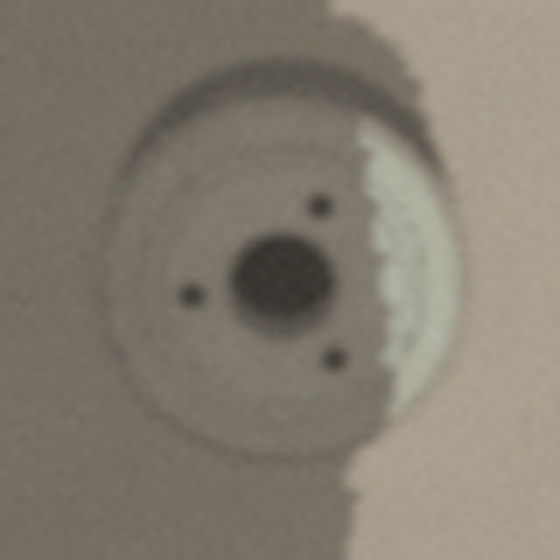

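```bash
python3 -m crank '[0,0,0,-0.004,-0.004,0.05,-1, 0,0,0,-0.004,-0.004,0.15,-1, 0,0,0,-0.004,-0.004,0.28,-1, 0,0,0,-0.004,-0.004,0.4,-1, 0,0,0,-0.004,-0.004,0.5,-1, 0,0,0,-0.004,-0.004,0.57,-1, 0,0,0,-0.004,-0.004,0.61,-1, 0,0,0,-0.004,-0.004,0.625,-1, 0,0,0,-0.004,-0.004,0.625,-1]'
python3 - <<'E'
from h import *
d=snap("wrist"); cv2.imwrite("pics/w3.png",d["frame"][:,:,::-1]); np.save("w3.npy",d,allow_pickle=True)
go([.576,.1713,.004],-80.15)
E
```

```text
t: 3.9
ee_pos: [0.5761, 0.1724, 0.0041]
tcp_rot: [0.765, -0.644, 0.0, 0.0]
contact_force: [0.3, -0.3, 0.6]
finger_gap: 0.0854
t 3.95 ee [0.5766 0.1727 0.0047] yaw -80.16 F [ 0.  -1.3 -0.3] gap 0.0855
shift frac [0.0049 0.0031 0.0026] az -0.0001 tilt [0.0009 0.0001]
```

View pics/w3.png

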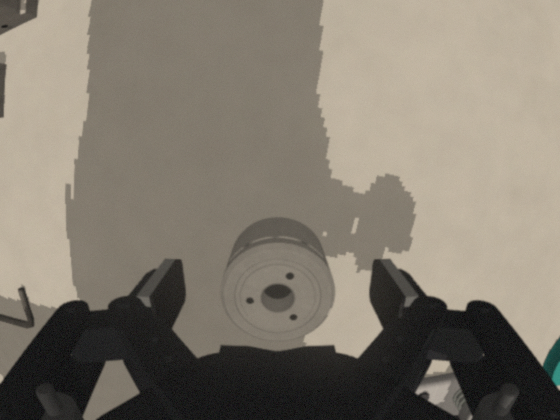

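```bash
python3 - <<'E'
from h import *
d=np.load("w3.npy",allow_pickle=True).item(); f=d["frame"]; 
for th in (60,75,85): dark(d,(277,297),18,th,.036)
cv2.imwrite("pics/w3c.png",cv2.resize(f[200:380,130:420,::-1],None,fx=2.7,fy=2.7,interpolation=cv2.INTER_CUBIC))
E
```

```text
dark [265 285  25  13 230] [277.27 291.1 ] [0.5793 0.1727 0.036 ]
dark [264 285  27  14 287] [277.23 291.32] [0.5792 0.1727 0.036 ]
dark [263 284  29  16 325] [277.31 291.45] [0.5792 0.1727 0.036 ]
```

View pics/w3c.png

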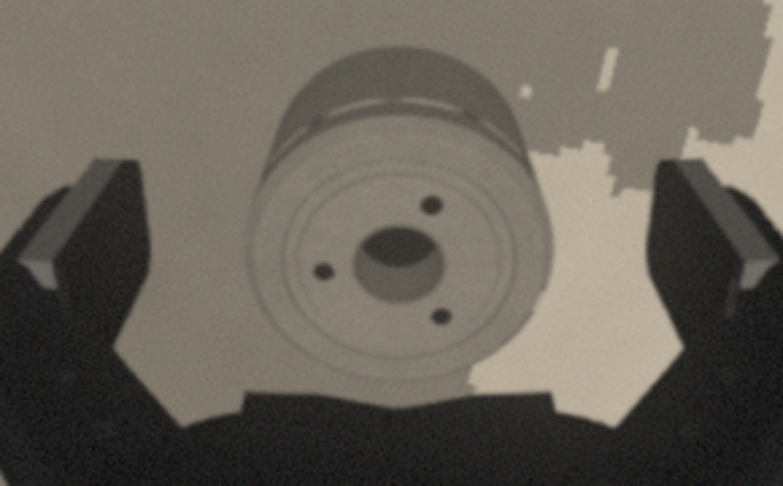

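```bash
python3 -m crank '[0,0,0,0,0,0,0.3, 0,0,0,0,0,0,0.6, 0,0,0,0,0,0,1, 0,0,0,0,0,0,1, 0,0,0,0,0,0,1, 0,0,0,0,0,0,1, 0,0,0,0,0,0,1, 0,0,0,0,0,0,1]' 50
python3 - <<'E'
from h import *
d=np.load("w3.npy",allow_pickle=True).item(); print(onz(d,(277.4,297.8),.036))
d=snap("wrist"); cv2.imwrite("pics/w4.png",d["frame"][:,:,::-1]); np.save("w4.npy",d,allow_pickle=True)
cv2.imwrite("pics/w4c.png",cv2.resize(d["frame"][200:380,130:420,::-1],None,fx=2.7,fy=2.7,interpolation=cv2.INTER_CUBIC))
go([.576,.1713,.1],-80.15)
E
```

```text
t: 4.75
ee_pos: [0.5766, 0.173, 0.0049]
tcp_rot: [0.765, -0.644, 0.0, -0.0]
contact_force: [-1.5, -0.3, 5.7]
finger_gap: 0.0449
[0.5763058  0.17214105 0.036     ]
t 4.8 ee [0.5766 0.173  0.0049] yaw -80.14 F [-0.9 -0.7  5.7] gap 0.0449
shift frac [ 0.0063  0.0032 -0.3803] az 0.0001 tilt [0.0013 0.0003]
```

View pics/w4c.png

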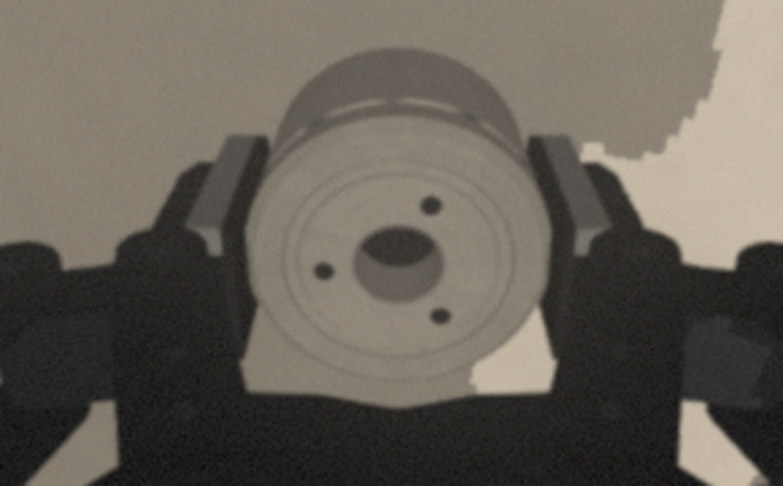

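```bash
python3 -m crank '[0,0,0,0,0,-0.03,1, 0,0,0,0,0,-0.1,1, 0,0,0,0,0,-0.2,1, 0,0,0,0,0,-0.32,1, 0,0,0,0,0,-0.43,1, 0,0,0,0,0,-0.52,1, 0,0,0,0,0,-0.57,1, 0,0,0,0,0,-0.58,1, 0,0,0,0,0,-0.58,1]'
python3 -c "
from h import *
go([.39,.02,.15],-80.15)"
```

```text
t: 5.7
ee_pos: [0.5759, 0.1728, 0.1488]
tcp_rot: [0.765, -0.644, -0.0, 0.0]
contact_force: [0.4, -0.4, -0.6]
finger_gap: 0.0447
t 5.7 ee [0.5759 0.1728 0.1488] yaw -80.14 F [ 0.4 -0.4 -0.6] gap 0.0447
shift frac [ 0.4749  0.8374 -0.0047] az 0.0001 tilt [-0.0003 -0.    ]
```

```bash
python3 -m crank '[0,0,0,0.02,0.04,0,1, 0,0,0,0.07,0.12,0,1, 0,0,0,0.14,0.25,0,1, 0,0,0,0.22,0.39,0,1, 0,0,0,0.3,0.53,0,1, 0,0,0,0.37,0.66,0,1, 0,0,0,0.43,0.76,0,1, 0,0,0,0.465,0.82,0,1, 0,0,0,0.475,0.84,0,1, 0,0,0,0.475,0.84,0,1]'
python3 -m crank '[0,0,0,0,0,0,1, 0,0,0,0,0,0,1]'
python3 - <<'E'
from h import *
d=snap("wrist"); cv2.imwrite("pics/w5.png",d["frame"][:,:,::-1]); np.save("w5.npy",d,allow_pickle=True)
go([.4503,.0215,.15],-80.15)
for X in ([.4503,.0215,.04],[.4503,.0215,.052]): print(proj(d,X))
E
```

```text
t: 6.7
ee_pos: [0.389, 0.0198, 0.1485]
tcp_rot: [0.765, -0.644, -0.0, 0.0]
contact_force: [-0.2, -0.1, -0.0]
finger_gap: 0.0448
t: 6.9
ee_pos: [0.3902, 0.0203, 0.1489]
tcp_rot: [0.765, -0.643, -0.0, -0.0]
contact_force: [0.3, 0.1, -0.8]
finger_gap: 0.0447
t 6.95 ee [0.3901 0.0203 0.1489] yaw -80.1 F [ 0.2  0.1 -1.1] gap 0.0448
shift frac [ 0.0367 -0.2382 -0.0045] az 0.0003 tilt [-0.0001  0.0002]
[288.88136568 132.04435035]
[289.45966413 132.50094659]
```

View pics/w5.png

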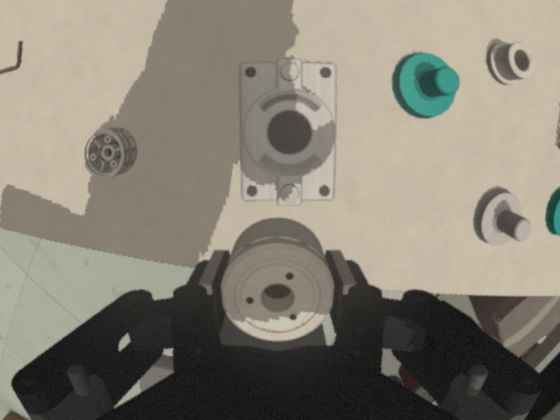

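```bash
python3 - <<'E'
from h import *
d=np.load("w5.npy",allow_pickle=True).item(); g=cv2.cvtColor(d["frame"],cv2.COLOR_RGB2GRAY)
for th in (45,55,65,75): dark(d,(290,132),28,th,.039)
P=[]
for p in ((250,73),(327,73),(251,190),(325,190)):
    w=255-g[p[1]-7:p[1]+8,p[0]-7:p[0]+8].astype(float); w=np.where(w>190,w-150,0) if 0 else np.maximum(w-np.percentile(w,78),0)
    yy,xx=np.mgrid[-7:8,-7:8]; q=np.array(p)+np.array([(w*xx).sum(),(w*yy).sum()])/w.sum(); X=onz(d,q,.011); P.append(X); print(q.round(2),X.round(4))
P=np.array(P); print("mean",P.mean(0).round(4)); 
for a,b in((2,0),(3,1)): v=P[a]-P[b]; print(np.degrees(np.arctan2(-v[1],-v[0])))
for a,b in((0,1),(2,3)): v=P[a]-P[b]; print(np.degrees(np.arctan2(v[1],v[0]))-90)
cv2.imwrite("pics/w5c.png",cv2.resize(d["frame"][50:215,220:360,::-1],None,fx=3.6,fy=3.6,interpolation=cv2.INTER_CUBIC))
print("held bore",onz(d,(277.4,297.8),.149-.0049+.036))
E
```

```text
Traceback (most recent call last):
  File "h.py", line 29, in dark
    i=1+np.argmax(s[1:,4]); X=onz(d,c[i],z); print("dark",s[i],c[i].round(2),X.round(4)); return X
        ~~~~~~~~~^^^^^^^^^
ValueError: attempt to get argmax of an empty sequence
```

```bash
python3 - <<'E'
from h import *
d=np.load("w5.npy",allow_pickle=True).item(); g=cv2.cvtColor(d["frame"],cv2.COLOR_RGB2GRAY)
print(g[132,255:330:3])
for th in (65,75,85,95):
    try: dark(d,(290,132),28,th,.039)
    except ValueError: pass
P=[]
for p in ((250,73),(327,73),(251,190),(325,190)):
    w=255-g[p[1]-7:p[1]+8,p[0]-7:p[0]+8].astype(float); w=np.maximum(w-np.percentile(w,78),0)
    yy,xx=np.mgrid[-7:8,-7:8]; q=np.array(p)+np.array([(w*xx).sum(),(w*yy).sum()])/w.sum(); X=onz(d,q,.011); P.append(X); print(q.round(2),X.round(4))
P=np.array(P); print("mean",P.mean(0).round(4)); 
for a,b in((2,0),(3,1)): v=P[a]-P[b]; print(np.degrees(np.arctan2(-v[1],-v[0])))
for a,b in((0,1),(2,3)): v=P[a]-P[b]; print(np.degrees(np.arctan2(v[1],v[0]))-90)
cv2.imwrite("pics/w5c.png",cv2.resize(d["frame"][50:215,220:360,::-1],None,fx=3.6,fy=3.6,interpolation=cv2.INTER_CUBIC))
print("held bore",onz(d,(277.4,297.8),.149-.0049+.036))
E
```

```text
[128 129 130 130  96  70  71  71  72  72  70  68  73  72  73  72  71  73
  73 115 134 133 132 133 135]
dark [ 268  112   42   41 1170] [287.19 132.44] [0.4497 0.0227 0.039 ]
dark [ 268  111   43   43 1407] [288.71 132.15] [0.4502 0.0216 0.039 ]
dark [ 267  111   44   43 1479] [288.76 132.08] [0.4502 0.0215 0.039 ]
[249.43  71.78] [0.4958 0.0626 0.011 ]
[325.24  71.96] [ 0.5074 -0.0011  0.011 ]
[251.3  189.96] [0.3939 0.044  0.011 ]
[324.08 189.9 ] [ 0.4052 -0.0196  0.011 ]
mean [0.4506 0.0215 0.011 ]
10.329666858378658
10.247840652629844
10.307044086524058
10.06863128344257
held bore [0.38997398 0.01993293 0.1801    ]
```

View pics/w5c.png

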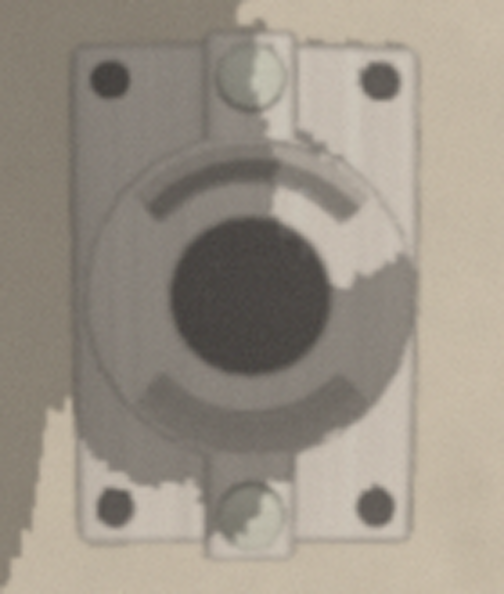

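```bash
python3 -m crank '[0,0,0.002,0.01,-0.03,0,1, 0,0,0.002,0.02,-0.09,0,1, 0,0,0.002,0.03,-0.16,0,1, 0,0,0.002,0.035,-0.22,0,1, 0,0,0.002,0.035,-0.239,0.03,1, 0,0,0.002,0.035,-0.239,0.1,1, 0,0,0.002,0.035,-0.239,0.2,1, 0,0,0.002,0.035,-0.239,0.28,1, 0,0,0.002,0.035,-0.239,0.34,1, 0,0,0.002,0.035,-0.239,0.345,1]'
python3 -m crank '[0,0,0,0,0,0,1, 0,0,0,0,0,0,1]'
python3 - <<'E'
from h import *
for n in ("wrist","scene","top"):
    d=snap(n); np.save(n+"6.npy",d,allow_pickle=True)
    c={"wrist":(slice(150,390),slice(120,430)),"scene":(slice(180,320),slice(180,340)),"top":(slice(160,290),slice(170,320))}[n]
    f=d["frame"][c][:,:,::-1]; cv2.imwrite(f"pics/{n}6.png",cv2.resize(f,None,fx=2.4 if n=="wrist" else 4,fy=2.4 if n=="wrist" else 4,interpolation=cv2.INTER_CUBIC))
go([.4505,.0219,.046],-79.8)
E
```

```text
t: 7.95
ee_pos: [0.4481, 0.0218, 0.0608]
tcp_rot: [0.763, -0.646, -0.002, 0.001]
contact_force: [-0.6, 0.3, -0.2]
finger_gap: 0.0449
t: 8.15
ee_pos: [0.4504, 0.0215, 0.0634]
tcp_rot: [0.763, -0.646, 0.0, -0.0]
contact_force: [0.2, -0.1, -0.2]
finger_gap: 0.0447
t 8.3 ee [0.4505 0.0214 0.0635] yaw -80.5 F [-0.3 -0.2 -0.7] gap 0.0447
shift frac [-0.0018 -0.0003  0.0699] az -0.0039 tilt [ 0.0014 -0.0002]
```

View pics/wrist6.png

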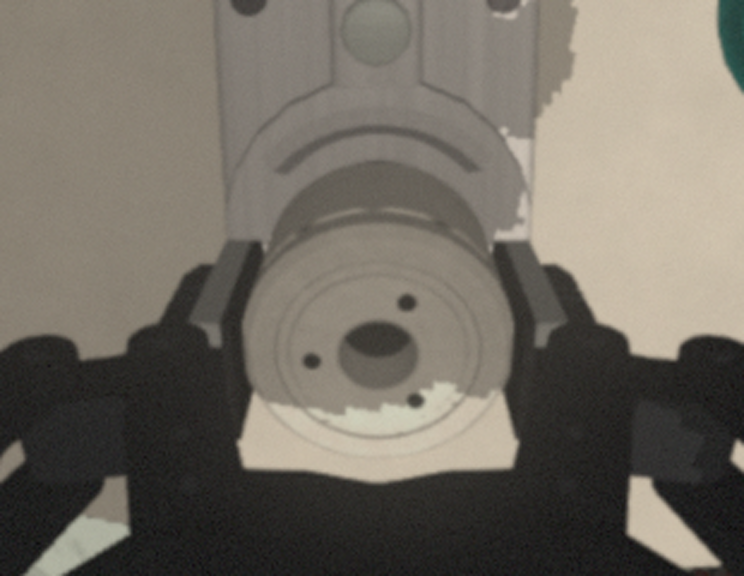

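View pics/scene6.png

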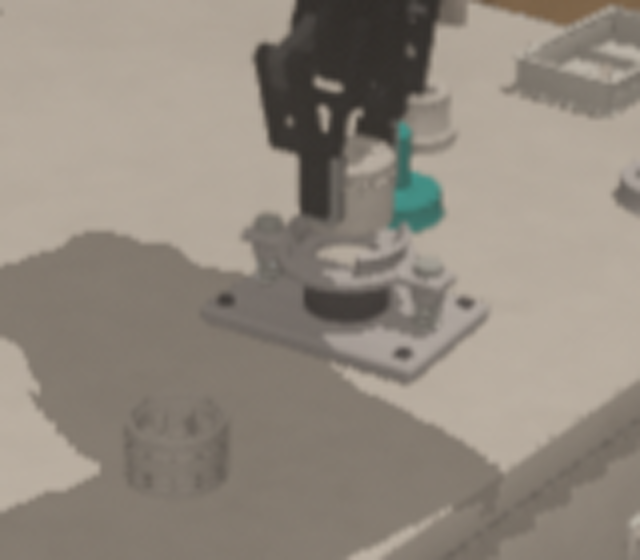

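```bash
python3 -m crank '[0,0,-0.004,-0.0018,0,0.01,1, 0,0,-0.004,-0.0018,0,0.025,1, 0,0,-0.004,-0.0018,0,0.04,1, 0,0,-0.004,-0.0018,0,0.052,1, 0,0,-0.004,-0.0018,0,0.06,1, 0,0,-0.004,-0.0018,0,0.066,1, 0,0,-0.004,-0.0018,0,0.07,1, 0,0,-0.004,-0.0018,0,0.07,1]'
python3 -c "
from h import *
go([.4505,.0219,.0445],-79.8)"
```

```text
t: 9.1
ee_pos: [0.4498, 0.0219, 0.0452]
tcp_rot: [0.767, -0.641, -0.0, 0.0]
contact_force: [0.1, 0.5, 0.1]
finger_gap: 0.0451
t 9.1 ee [0.4498 0.0219 0.0452] yaw -79.79 F [0.1 0.5 0.1] gap 0.0451
shift frac [ 0.0006 -0.0029  0.0028] az 0.0001 tilt [-0.0002  0.    ]
```

```bash
python3 -m crank '[0,0,0,0,0,0.003,1, 0,0,0,0,0,0.004,1, 0,0,0,0,0,0.004,1]'
python3 - <<'E'
from h import *
go([.4505,.0219,.0445],-79.8)
d=snap("scene"); f=d["frame"][200:290,200:320,::-1]; cv2.imwrite("pics/s7.png",cv2.resize(f,None,fx=6,fy=6,interpolation=cv2.INTER_CUBIC))
E
```

```text
t: 9.4
ee_pos: [0.4499, 0.0219, 0.0445]
tcp_rot: [0.767, -0.641, 0.0, -0.0]
contact_force: [-0.7, 0.0, 1.2]
finger_gap: 0.0446
t 9.4 ee [0.4499 0.0219 0.0445] yaw -79.78 F [-0.7  0.   1.2] gap 0.0446
shift frac [ 0.0005 -0.0023 -0.0002] az 0.0001 tilt [ 0.0002 -0.    ]
```

View pics/s7.png

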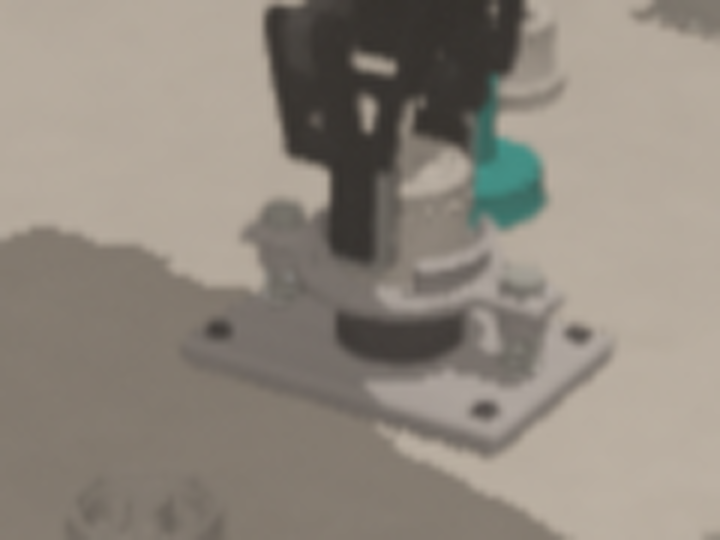

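The housing is inside the ring walls with slight contact, so I release it.

```bash
python3 -m crank '[0,0,0,0,0,0,0.1, 0,0,0,0,0,0,-0.2, 0,0,0,0,0,0,-0.5, 0,0,0,0,0,0,-0.8, 0,0,0,0,0,0,-1, 0,0,0,0,0,0,-1, 0,0,0,0,0,0,-1]'
python3 - <<'E'
from h import *
go([.4505,.0219,.15],-79.8)
d=snap("wrist"); np.save("w8.npy",d,allow_pickle=True); f=d["frame"][150:390,120:430,::-1]; cv2.imwrite("pics/w8.png",cv2.resize(f,None,fx=2.4,fy=2.4,interpolation=cv2.INTER_CUBIC))
E
```

```text
t: 10.15
ee_pos: [0.4498, 0.0219, 0.0443]
tcp_rot: [0.767, -0.641, -0.0, 0.0]
contact_force: [0.3, -0.8, -1.5]
finger_gap: 0.0854
t 10.15 ee [0.4498 0.0219 0.0443] yaw -79.78 F [ 0.3 -0.8 -1.5] gap 0.0854
shift frac [ 0.0006 -0.0027 -0.4229] az 0.0001 tilt [-0.  0.]
```

View pics/w8.png

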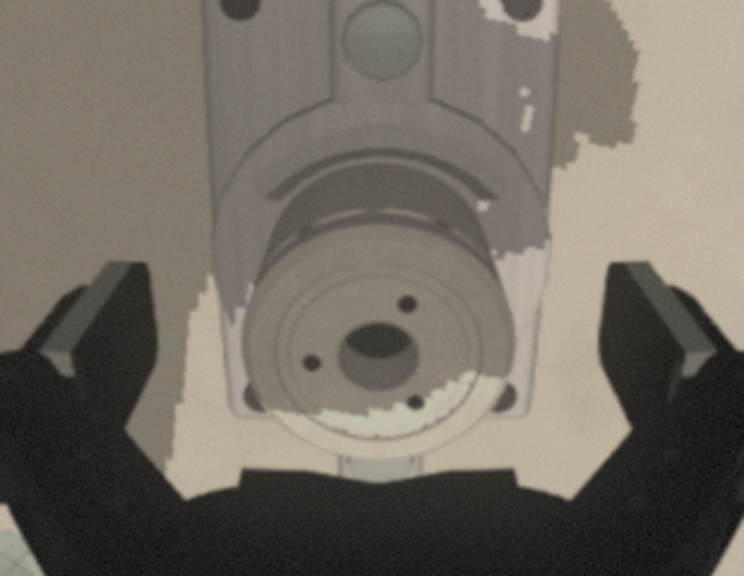

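Released and standing upright in the ring, with the bore at the same pixels. Now I retreat straight up and check again.

```bash
python3 -m crank '[0,0,0,0,0,-0.03,-1, 0,0,0,0,0,-0.09,-1, 0,0,0,0,0,-0.18,-1, 0,0,0,0,0,-0.28,-1, 0,0,0,0,0,-0.38,-1, 0,0,0,0,0,-0.46,-1, 0,0,0,0,0,-0.5,-1, 0,0,0,0,0,-0.5,-1, 0,0,0,0,0,-0.5,-1]'
python3 - <<'E'
from h import *
d=snap("wrist"); np.save("w9.npy",d,allow_pickle=True); cv2.imwrite("pics/w9.png",d["frame"][:,:,::-1])
f=d["frame"][130:290,190:370,::-1]; cv2.imwrite("pics/w9c.png",cv2.resize(f,None,fx=3.6,fy=3.6,interpolation=cv2.INTER_CUBIC))
go([.4115,-.2205,.17],-79.8)
E
```

```text
t: 11.1
ee_pos: [0.4495, 0.022, 0.1688]
tcp_rot: [0.767, -0.641, -0.0, 0.0]
contact_force: [0.8, -0.6, -0.8]
finger_gap: 0.0853
t 11.15 ee [0.4492 0.022  0.1684] yaw -79.78 F [-1.4 -0.9  0. ] gap 0.0851
shift frac [ 0.9279  0.3205 -0.0062] az 0.0001 tilt [-0.0014  0.0002]
```

View pics/w9c.png

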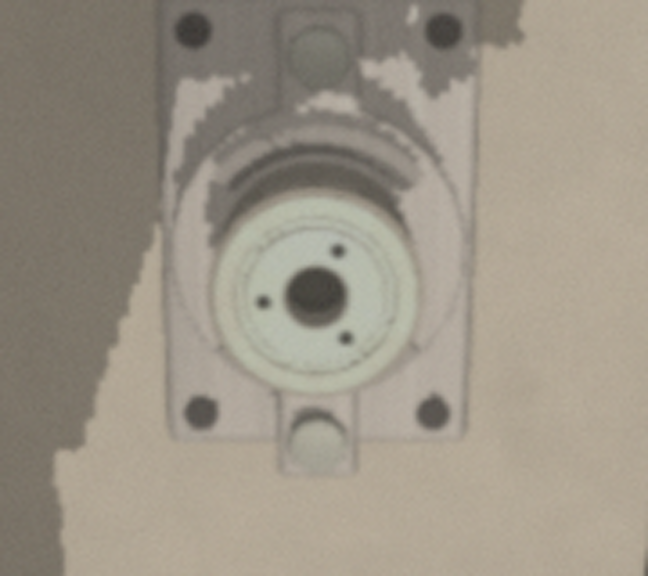

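```bash
python3 -m crank '[0,0,0,0.05,0.017,0,-1, 0,0,0,0.16,0.055,0,-1, 0,0,0,0.32,0.11,0,-1, 0,0,0,0.5,0.173,0,-1, 0,0,0,0.67,0.23,0,-1, 0,0,0,0.8,0.276,0,-1, 0,0,0,0.89,0.307,0,-1, 0,0,0,0.928,0.3205,0,-1, 0,0,0,0.928,0.3205,0,-1, 0,0,0,0.928,0.3205,0,-1]'
python3 - <<'E'
from h import *
d=np.load("w9.npy",allow_pickle=True).item(); print("housing",onz(d,(277.8,211.9),.076))
d=snap("wrist"); np.save("w10.npy",d,allow_pickle=True); cv2.imwrite("pics/w10.png",d["frame"][:,:,::-1])
f=d["frame"][130:290,190:370,::-1]; cv2.imwrite("pics/w10c.png",cv2.resize(f,None,fx=3.6,fy=3.6,interpolation=cv2.INTER_CUBIC))
go([.4115,-.2205,.17],-79.8)
E
```

```text
t: 12.15
ee_pos: [0.4117, -0.2199, 0.1689]
tcp_rot: [0.767, -0.641, -0.001, -0.0]
contact_force: [-0.7, 0.1, 0.4]
finger_gap: 0.0853
housing [0.4498189 0.0213408 0.076    ]
t 12.2 ee [ 0.4119 -0.2196  0.169 ] yaw -79.74 F [ 0.3 -0.6 -0.1] gap 0.0855
shift frac [ 0.0034  0.0024 -0.0039] az 0.0003 tilt [-0.0006  0.0008]
```

View pics/w10.png

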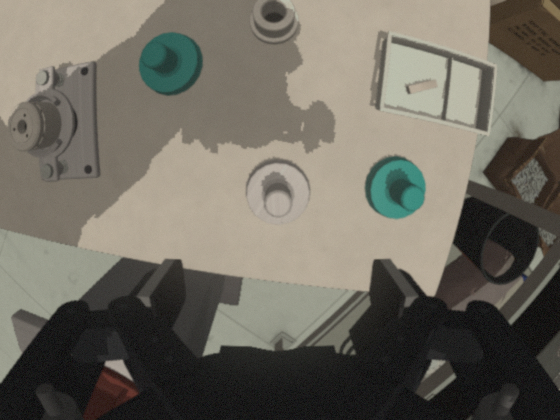

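View pics/w10c.png

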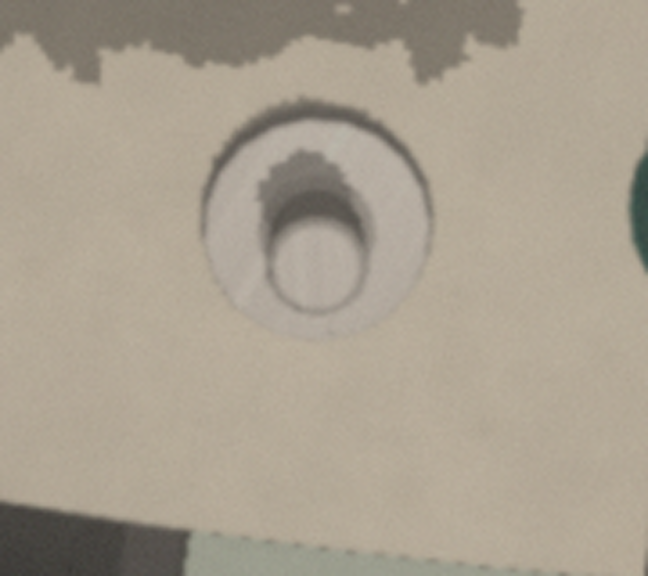

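```bash
python3 - <<'E'
from h import *
d=np.load("w10.npy",allow_pickle=True).item(); print("stem",onz(d,(277.6,203.6),.052),"disc",onz(d,(278.2,193.3),.013))
go([.412,-.2195,.022],-79.8)
E
```

```text
stem [ 0.41234128 -0.22017078  0.052     ] disc [ 0.41253961 -0.22070868  0.013     ]
t 12.2 ee [ 0.4119 -0.2196  0.169 ] yaw -79.74 F [ 0.3 -0.6 -0.1] gap 0.0855
shift frac [ 3.000e-04 -6.000e-04  5.881e-01] az 0.0003 tilt [-0.0006  0.0008]
```

```bash
python3 -m crank '[0,0,0,0.0016,-0.002,0.05,-1, 0,0,0,0.0016,-0.002,0.15,-1, 0,0,0,0.0016,-0.002,0.28,-1, 0,0,0,0.0016,-0.002,0.4,-1, 0,0,0,0.0016,-0.002,0.5,-1, 0,0,0,0.0016,-0.002,0.56,-1, 0,0,0,0.0016,-0.002,0.588,-1, 0,0,0,0.0016,-0.002,0.588,-1, 0,0,0,0.0016,-0.002,0.588,-1]'
python3 - <<'E'
from h import *
d=snap("wrist"); np.save("w11.npy",d,allow_pickle=True)
f=d["frame"][150:390,120:430,::-1]; cv2.imwrite("pics/w11.png",cv2.resize(f,None,fx=2.4,fy=2.4,interpolation=cv2.INTER_CUBIC))
go([.4125,-.2199,.022],-79.8)
E
```

```text
t: 13.1
ee_pos: [0.4132, -0.2207, 0.0229]
tcp_rot: [0.768, -0.641, 0.0, -0.0]
contact_force: [0.9, 0.3, -0.5]
finger_gap: 0.0853
t 13.15 ee [ 0.4134 -0.221   0.0232] yaw -79.75 F [0.8 0.1 0. ] gap 0.0855
shift frac [-0.0049  0.0026  0.0046] az 0.0003 tilt [ 0.0011 -0.0008]
```

View pics/w11.png

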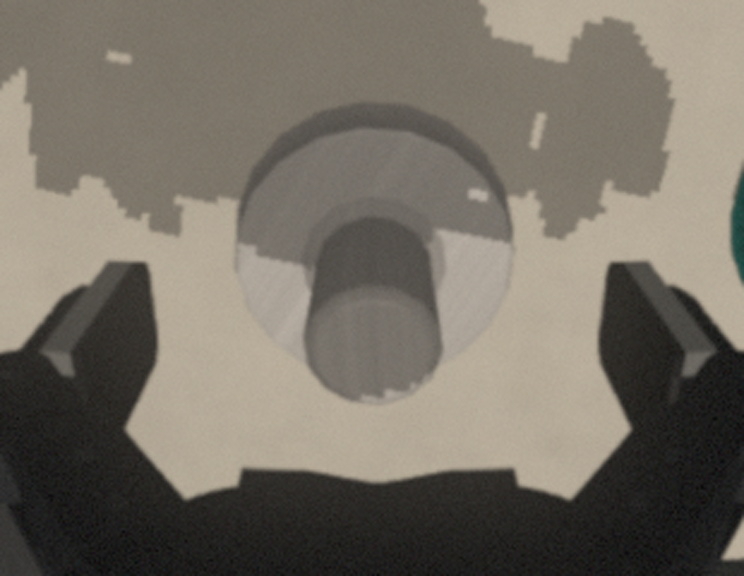

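```bash
python3 -m crank '[0,0,0,-0.004,0.002,0,-0.5, 0,0,0,-0.004,0.002,0,0, 0,0,0,-0.004,0.002,0,0.3, 0,0,0,-0.004,0.002,0,0.6, 0,0,0,-0.004,0.002,0,1, 0,0,0,-0.004,0.002,0,1, 0,0,0,-0.004,0.002,0,1, 0,0,0,-0.004,0.002,0,1, 0,0,0,-0.004,0.002,0,1]' 80
python3 - <<'E'
from h import *
d=snap("wrist"); np.save("w12.npy",d,allow_pickle=True)
f=d["frame"][150:390,120:430,::-1]; cv2.imwrite("pics/w12.png",cv2.resize(f,None,fx=2.4,fy=2.4,interpolation=cv2.INTER_CUBIC))
go([.4125,-.2199,.15],-79.8)
E
```

```text
t: 14.05
ee_pos: [0.4121, -0.2201, 0.0227]
tcp_rot: [0.767, -0.641, 0.0, -0.0]
contact_force: [-2.4, 0.7, 6.6]
finger_gap: 0.0219
t 14.1 ee [ 0.4121 -0.2201  0.0227] yaw -79.79 F [-2.9  0.8  7.6] gap 0.0223
shift frac [-4.000e-04 -2.000e-03 -5.091e-01] az 0.0001 tilt [ 0.0002 -0.0002]
```

View pics/w12.png

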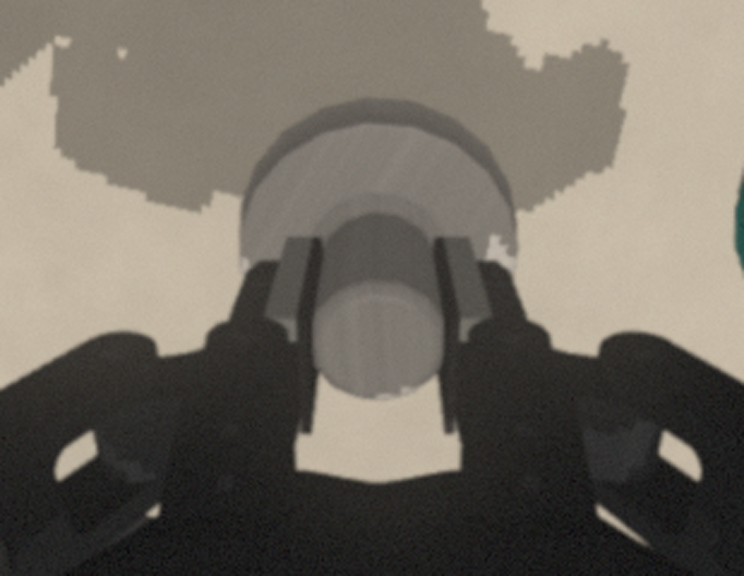

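```bash
python3 -m crank '[0,0,0,0,0,-0.03,1, 0,0,0,0,0,-0.09,1, 0,0,0,0,0,-0.18,1, 0,0,0,0,0,-0.29,1, 0,0,0,0,0,-0.4,1, 0,0,0,0,0,-0.49,1, 0,0,0,0,0,-0.54,1, 0,0,0,0,0,-0.55,1, 0,0,0,0,0,-0.55,1]'
python3 - <<'E'
from h import *
d=np.load("w12.npy",allow_pickle=True).item(); p=onz(d,(277.5,292.1),.052); print(p, "off", p[:2]-[.4121,-.2201])
d=snap("wrist"); np.save("w13.npy",d,allow_pickle=True)
f=d["frame"][150:390,120:430,::-1]; cv2.imwrite("pics/w13.png",cv2.resize(f,None,fx=2.4,fy=2.4,interpolation=cv2.INTER_CUBIC))
go([.4498,.0217,.16],-79.8)
E
```

```text
t: 15.0
ee_pos: [0.412, -0.22, 0.1599]
tcp_rot: [0.767, -0.641, 0.0, -0.0]
contact_force: [-0.1, -0.1, -1.6]
finger_gap: 0.0216
[ 0.41335844 -0.22022633  0.052     ] off [ 0.00125844 -0.00012633]
t 15.05 ee [ 0.4117 -0.2198  0.1594] yaw -79.79 F [ 0.1 -0.2 -1.1] gap 0.0217
shift frac [-0.9237 -0.3213 -0.0023] az 0.0001 tilt [-0.0005  0.0004]
```

View pics/w13.png

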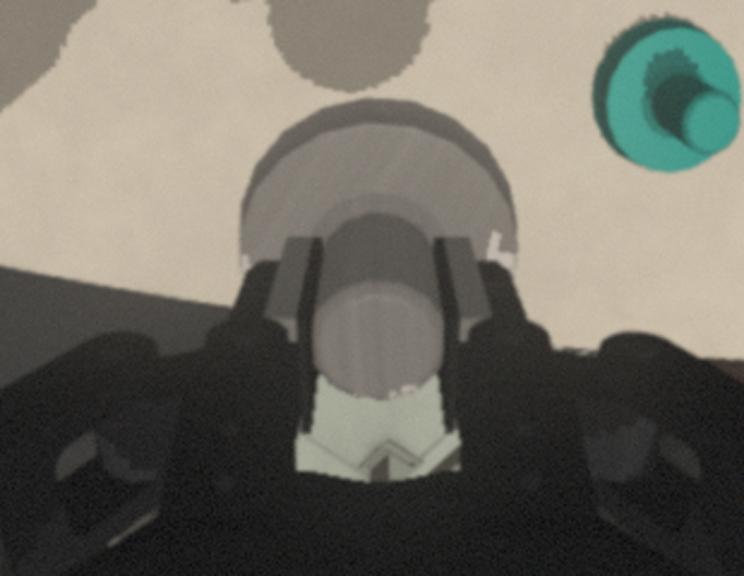

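```bash
python3 -m crank '[0,0,0,-0.04,-0.014,0,1, 0,0,0,-0.13,-0.045,0,1, 0,0,0,-0.27,-0.093,0,1, 0,0,0,-0.42,-0.145,0,1, 0,0,0,-0.57,-0.196,0,1, 0,0,0,-0.71,-0.244,0,1, 0,0,0,-0.82,-0.282,0,1, 0,0,0,-0.89,-0.306,0,1, 0,0,0,-0.924,-0.318,0,1, 0,0,0,-0.924,-0.318,0,1]'
python3 -m crank '[0,0,0,0,0,0,1, 0,0,0,0,0,0,1, 0,0,0,0,0,0,1]'
python3 - <<'E'
from h import *
for n in ("wrist","scene","top"):
    d=snap(n); np.save(n+"14.npy",d,allow_pickle=True)
    c={"wrist":(slice(150,390),slice(120,430)),"scene":(slice(150,300),slice(190,340)),"top":(slice(160,290),slice(170,320))}[n]
    f=d["frame"][c][:,:,::-1]; cv2.imwrite(f"pics/{n}14.png",cv2.resize(f,None,fx=2.4 if n=="wrist" else 3.8,fy=2.4 if n=="wrist" else 3.8,interpolation=cv2.INTER_CUBIC))
go([.449,.0217,.098],-79.8)
E
```

```text
t: 16.05
ee_pos: [0.4488, 0.0225, 0.1593]
tcp_rot: [0.768, -0.641, -0.0, 0.0]
contact_force: [0.0, -0.8, -0.9]
finger_gap: 0.0222
t: 16.35
ee_pos: [0.4492, 0.0207, 0.1597]
tcp_rot: [0.767, -0.642, -0.0, 0.0]
contact_force: [0.1, 0.3, -1.8]
finger_gap: 0.0214
t 16.5 ee [0.4493 0.021  0.1598] yaw -79.84 F [-0.3  0.1 -0.1] gap 0.0219
shift frac [-0.0031  0.0005  0.2472] az -0.0002 tilt [-0. -0.]
```

View pics/wrist14.png

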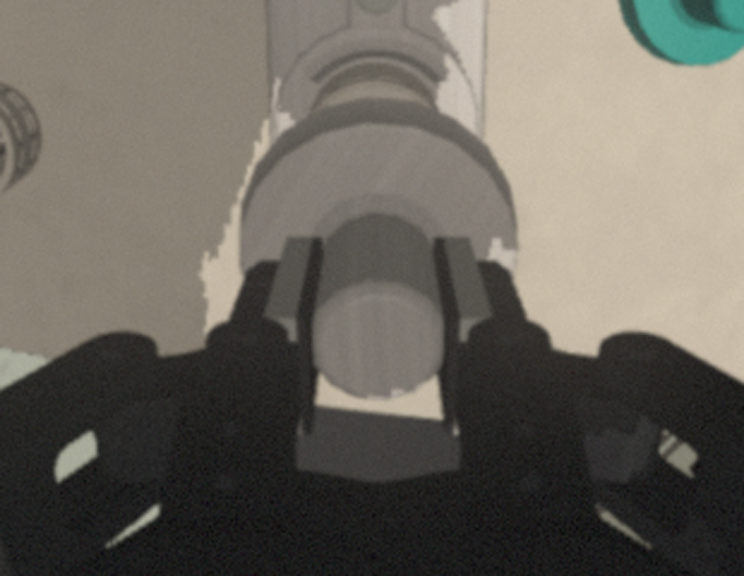

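View pics/scene14.png

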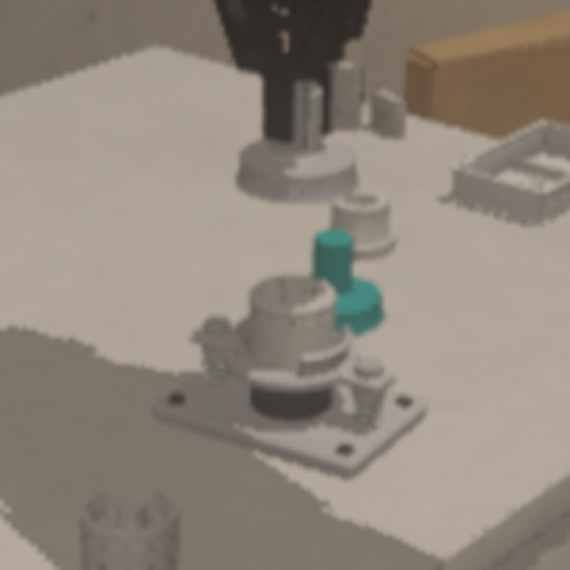

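```bash
python3 -m crank '[0,0,0,-0.003,0,0.03,1, 0,0,0,-0.003,0,0.08,1, 0,0,0,-0.003,0,0.14,1, 0,0,0,-0.003,0,0.19,1, 0,0,0,-0.003,0,0.22,1, 0,0,0,-0.003,0,0.24,1, 0,0,0,-0.003,0,0.25,1, 0,0,0,-0.003,0,0.257,1, 0,0,0,-0.003,0,0.261,1, 0,0,0,-0.003,0,0.261,1]'
python3 - <<'E'
from h import *
d=snap("scene")
f=d["frame"][180:290,200:330][:,:,::-1]; cv2.imwrite(f"pics/s15.png",cv2.resize(f,None,fx=5,fy=5,interpolation=cv2.INTER_CUBIC))
go([.449,.0217,.0917],-79.8)
E
```

```text
t: 17.5
ee_pos: [0.4493, 0.0222, 0.0947]
tcp_rot: [0.767, -0.641, 0.0, -0.0]
contact_force: [-0.9, -0.3, -0.9]
finger_gap: 0.0217
t 17.55 ee [0.4493 0.0222 0.0948] yaw -79.78 F [ 0.5  0.7 -0.6] gap 0.0218
shift frac [0.0016 0.0016 0.0123] az 0.0001 tilt [ 0.0004 -0.    ]
```

View pics/s15.png

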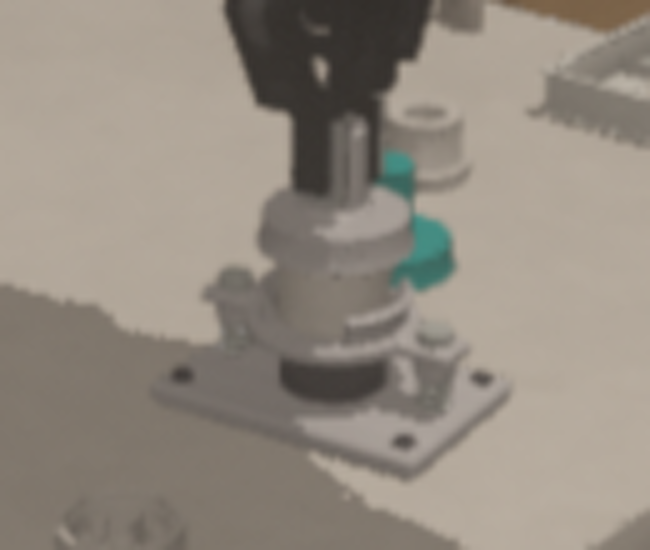

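```bash
python3 -m crank '[0,0,0,0,0,0.005,1, 0,0,0,0,0,0.009,1, 0,0,0,0,0,0.012,1, 0,0,0,0,0,0.012,1]'
python3 -m crank '[0,0,0,0,0,0.002,1, 0,0,0,0,0,0.004,1, 0,0,0,0,0,0.004,1, 0,0,0,0,0,0.004,1]'
python3 -c "
from h import *
go([.449,.0217,.077],-79.8)"
```

```text
t: 17.95
ee_pos: [0.4492, 0.0221, 0.0916]
tcp_rot: [0.767, -0.641, 0.0, -0.0]
contact_force: [-0.5, 0.8, 1.0]
finger_gap: 0.0216
t: 18.35
ee_pos: [0.4492, 0.0222, 0.0906]
tcp_rot: [0.767, -0.641, 0.0, -0.0]
contact_force: [-0.4, 0.3, 1.2]
finger_gap: 0.0221
t 18.35 ee [0.4492 0.0222 0.0906] yaw -79.79 F [-0.4  0.3  1.2] gap 0.0221
shift frac [0.0017 0.0011 0.0544] az 0.0001 tilt [0.0001 0.    ]
```

```bash
python3 -m crank '[0,0,0,0,0,0,1, 0,0,0,0,0,0.006,1, 0,0,0,0,0,0.014,1, 0,0,0,0,0,0.022,1, 0,0,0,0,0,0.03,1, 0,0,0,0,0,0.037,1, 0,0,0,0,0,0.042,1, 0,0,0,0,0,0.042,1]' 110
python3 - <<'E'
from h import *
go([.449,.0217,.077],-79.8)
d=snap("scene")
f=d["frame"][180:290,200:330][:,:,::-1]; cv2.imwrite(f"pics/s16.png",cv2.resize(f,None,fx=5,fy=5,interpolation=cv2.INTER_CUBIC))
E
```

```text
t: 19.15
ee_pos: [0.4493, 0.0222, 0.08]
tcp_rot: [0.767, -0.641, 0.0, -0.0]
contact_force: [-1.8, 0.4, 7.1]
finger_gap: 0.0212
t 19.15 ee [0.4493 0.0222 0.08  ] yaw -79.78 F [-1.8  0.4  7.1] gap 0.0212
shift frac [0.0017 0.0014 0.0121] az 0.0001 tilt [0.0002 0.    ]
```

View pics/s16.png

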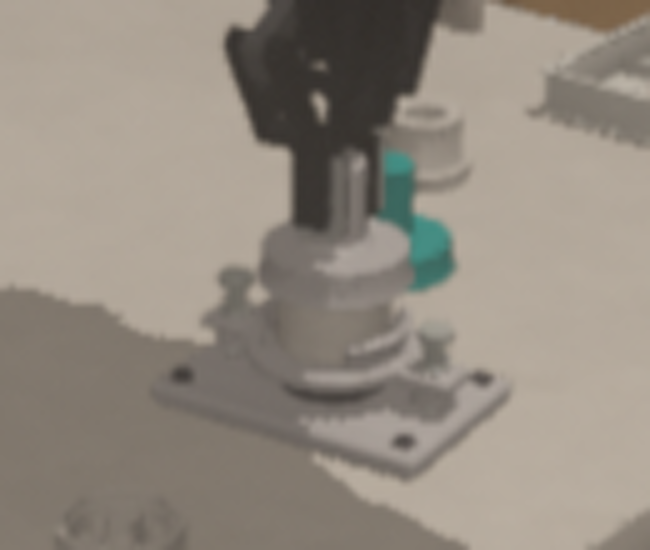

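```bash
python3 -m crank '[0,0,0,0,0,0.004,1, 0,0,0,0,0,0.008,1, 0,0,0,0,0,0.012,1, 0,0,0,0,0,0.012,1, 0,0,0,0,0,0.012,1]'
python3 -m crank '[0,0,0,0,0,0.002,1, 0,0,0,0,0,0.004,1, 0,0,0,0,0,0.004,1, 0,0,0,0,0,0.004,1]'
```

```text
t: 19.7
ee_pos: [0.4494, 0.0222, 0.0777]
tcp_rot: [0.767, -0.641, 0.0, -0.0]
contact_force: [-3.7, 0.4, 17.0]
finger_gap: 0.0214
t: 20.1
ee_pos: [0.4496, 0.0222, 0.0776]
tcp_rot: [0.767, -0.641, 0.001, -0.0]
contact_force: [-8.5, 1.1, 31.6]
finger_gap: 0.0209
```

```bash
python3 -m crank '[0,0,0,0,0,-0.002,1, 0,0,0,0,0,-0.002,1, 0,0,0,0,0,-0.002,1, 0,0,0,0,0,-0.002,1, 0,0,0,0,0,-0.002,1, 0,0,0,0,0,-0.002,1]'
python3 - <<'E'
from h import *
go([.449,.0217,.077],-79.8)
d=snap("scene"); f=d["frame"][180:290,200:330][:,:,::-1]; cv2.imwrite(f"pics/s17.png",cv2.resize(f,None,fx=5,fy=5,interpolation=cv2.INTER_CUBIC))
d=snap("top"); cv2.imwrite("pics/t17.png",d["frame"][:,:,::-1])
d=snap("wrist"); f=d["frame"][100:390,120:430,::-1]; cv2.imwrite("pics/w17.png",cv2.resize(f,None,fx=2,fy=2,interpolation=cv2.INTER_CUBIC))
go([.449,.0217,.077],-79.8)
E
```

```text
t: 20.7
ee_pos: [0.4495, 0.0222, 0.0777]
tcp_rot: [0.767, -0.641, 0.0, -0.0]
contact_force: [-6.3, 0.9, 25.0]
finger_gap: 0.0211
t 20.7 ee [0.4495 0.0222 0.0777] yaw -79.78 F [-6.3  0.9 25. ] gap 0.0211
shift frac [0.0014 0.0022 0.0026] az 0.0001 tilt [ 0.0011 -0.0001]
t 20.85 ee [0.4495 0.0222 0.0777] yaw -79.78 F [-6.   1.2 24.3] gap 0.0208
shift frac [0.0015 0.0022 0.0026] az 0.0001 tilt [ 0.0011 -0.0001]
```

View pics/s17.png

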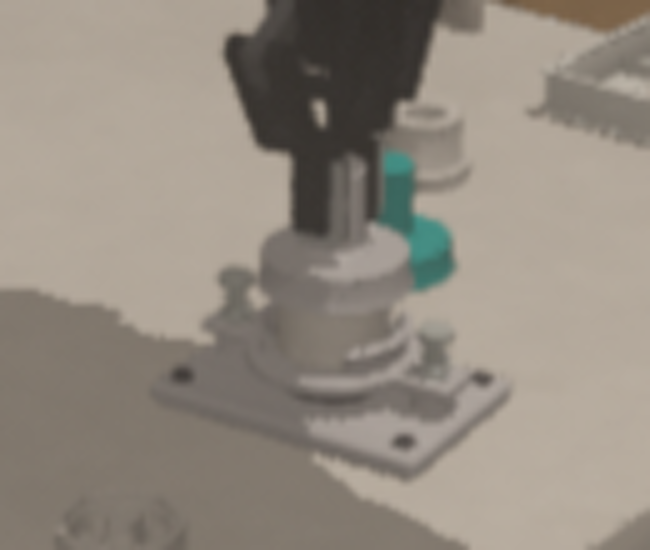

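View pics/t17.png

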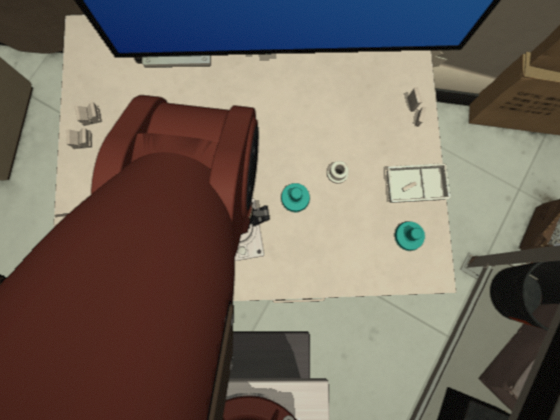

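View pics/w17.png

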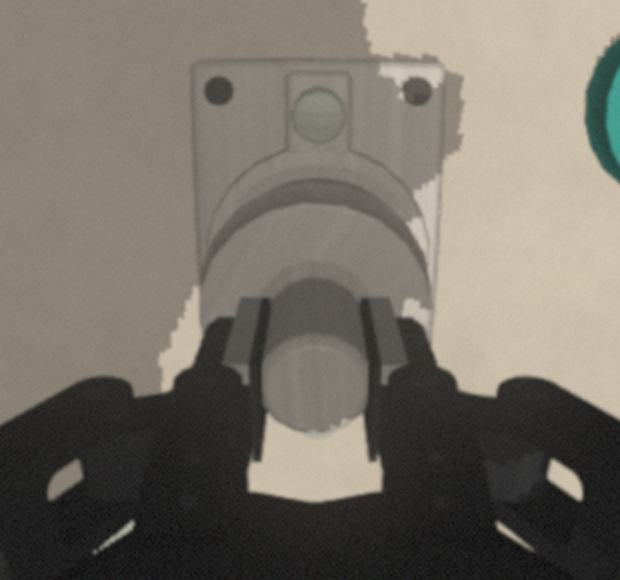

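All consistent: the ring is on its stop, the cap is level and hasn't slipped in the grip, and the push is a steady 24 N. Handing in.

```bash
python3 -c "
from station import manip
print(manip.close_job())"
```

```text
the job is handed in; nothing more can be done
None
```

I stood the plain closed-top housing in the sprung ring and let go. I then put the grey cap over it and pressed down by the cap's stem until the ring reached its stop. The job was handed in at about 21 s while still holding it there; no verdict was reported.

**Last checks:**
- **On the stop:** the tool stopped at z = 0.0777 m. Extra push past that point raised the force without moving it. I eased back from 32 N to a steady 24–25 N, gripping the stem at the 110 N setting.
- **Fit:** the cap had dropped about 14 mm from where it first sat on the housing, which matches the ring's full travel. In the pictures it looks level, centred and not slipped in the grip, and the fingers touch nothing but the stem.
- **Bystanders:** the stepped housing and the turquoise look-alikes have not moved. The low housing is hidden by the arm in the last top view; the scene crop shows its top edge in the same place.

**Disagreements:** the top and wrist cameras differed by about 2–3 mm on the cradle's y position; I used the wrist camera because it matched the gripped parts. A sideways force of about 6 N remained while pressing.

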